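Set the lamp attenuator to the third click and fire the shutter

TASK

Set the light level on the microscope lamp by pushing its attenuator lever with a fingertip, without pinching it: first push it right back to the home stop, then slide it away from home, counting the clicks, and leave it resting in the third click, never letting it go past the third. Only when it rests there, press the shutter button on the separate base right down and let it come up. Leave the loose things on the bench where they are, and finish with the hand clear.

Things in the scene. Friction and masses are not known exactly. Their poses are not given: they have to be found in the camera images.
- lamp: fixed grey lamp unit, 85 mm (its x) by 176 mm (its y), 50 mm tall; origin at the centre of its underside, z up. The lever slides along its y on top; +y points roughly to the robot's left. The home end is the right-hand (-y) end, with a low aluminium bar across its top (44 x 12 mm, 6 mm high). Black notches on the robot's side mark the 5 clicks. A 34 mm tube sticks 30 mm out of the far face.
- lever (a joint): lever travel in m along the unit's +y, away from home. Five sprung clicks: home 0, first 0.018, second 0.036, third 0.054, fourth 0.072; hard stops 2 mm beyond the outer two. At 0 it is 36 mm to the home side of the unit's centre. Leaving a click takes 4 to 7 N; resistance fades at the ridge 9 mm on, then the lever jumps into the next click and stays. Starts in the first or second click.
- lever_mid (a point): centre of the lever, 16 mm above the unit's top (66 mm above the bench); axes as the unit's. The lever is an upright block: two black cheeks, together 16 mm along the slide, 28 mm across it, from 3 to 29 mm above the unit's top, with a thin steel core between them that stands 4 mm higher (83 mm above the bench).
- shutter (a joint): travel of the shutter button in m: 0 up, 0.006 fully down (about 5 N); springs back up when released.
- shutter_top (a point): centre of the top face of the shutter button: a plain round grey button 28 mm across, top 22 mm above the bench, on a round black base (44 mm across, 12 mm high) of its own, left or right of the lamp unit; pressed straight down. A similar base with a dial with a raised bar grip stands on the other side and is not used.
- lens: loose, to be left alone: black stepped lens barrel, 40 mm across, 40 mm tall; origin at the centre of its underside
- driver: loose, to be left alone: screwdriver lying flat, 170 mm long; origin near its middle
- tape: loose, to be left alone: blue roll of tape lying flat, 80 mm across, 24 mm tall; origin at the centre of its underside
- jar: loose, to be left alone: small glass jar with white lid, 52 mm across, 62 mm tall; origin at the centre of its underside
- wellplate: loose, to be left alone: clear flat well plate, 86 x 128 x 14 mm; origin at the centre of its underside
- circuit: loose, to be left alone: green circuit board in a carrier, 50 x 70 mm, 16 mm tall; origin at the centre of its underside
There are look-alikes about, which are no part of the job. What is shaped like the part that bears shutter but yellow is not meant. Leave any turquoise look-alike of the lamp alone.

How it is judged (in metres and radians):
On the way, in this order (a step that is already met when the one before it is completed fails the run):
1. the lever is pushed back to home (value of joint lever below 0.004 m), for 0.2 s.
2. the lever rests in the third click (value of joint lever between 0.049 and 0.059 m), for 0.3 s.
3. the shutter button is pressed down (value of joint shutter above 0.0045 m).
At the end, for the whole second after the job is handed in: the lever rests within 5 mm of its third click (joint 0.049 to 0.059 m), the shutter button has been pressed and is up again (under 1.5 mm), and no loose thing has moved more than 30 mm (all of step 2 and value of joint shutter below 0.0015 m and velocity of joint lever between -0.01 and 0.01 m/s and distance of each of lens, driver, tape, jar, wellplate, circuit from where it was at the start of the episode below 0.03 m); the robot touches nothing.
It fails at once if the lever goes over the ridge past the third click (value of joint lever above 0.063 m).
It fails at once if the shutter button is pressed while the lever is not in the third click (value of joint shutter above 0.003 m and not (value of joint lever between 0.049 and 0.059 m)).
It fails at once if the lever is pinched (both cheeks pressed at once) (contact force between each of lever_c1, lever_c2 and the fingers above 1 N).
It fails at once if a loose thing is moved, carried or lifted by more than 30 mm (distance of any of lens, driver, tape, jar, wellplate, circuit from where it was at the start of the episode above 0.03 m).
It also fails if it takes over 72 s, if anything falls off the work surface, if the arm or the gripper's body presses on something with over 40 N, if the wrist force passes 120 N, or if a joint passes its speed limit or range.

ROBOT

A 6-joint arm with a two-finger parallel gripper is mounted at the origin on the work surface. World frame = base frame: x ahead of the robot, y to its left, z up, the work surface at z = 0. Lengths are in mm, angles in rad, forces in N, time in s.
With the tool pointing down it reaches from about 150 to 775 mm from the base axis. Payload 6.1 kg.
Tool frame: the origin (TCP) lies at the very end of the fingers, on their centre line; the grasp point (between the pads) lies 19 mm behind it; z points along the fingers, y is the line along which they close (so a half turn about z gives the same grasp; the last joint's range is limited). The gripper opens to 85 mm and grips with 20 to 120 N. Pads are 22 mm wide; open, the fingers measure 114 mm over their backs; the gripper's body (76 mm by 85 mm) begins 54 mm behind the grasp point. The pads swing forward as they close: fully open they stand 13 mm farther back than shut.
Start: joints at [1.295, 0.126, -0.04, 1.405, 0, 1.571], TCP at [142.96, 505.144, 231.295] pointing down, gripper open.
Joint ranges: [-2.72, 2.72], [-0.95, 1.95], [-1.27, 1.35], [-1.78, 2.02], [-1.46, 1.47], [-3.14, 3.14]. Speed limits (rad/s): [2.39, 2.39, 3.01, 3.14, 3.14, 3.14].

INTERFACE

Orientations are given as a 3x3 rotation matrix whose columns are the frame's x, y, z axes.
In Python, from cell import * gives the robot as it stands.
- The arm moves only by the tool jog_arm, never from a script. Its argument "increments" is a list of rows, each an object with "gripper": the finger opening in cm, from 0 to 8.54; "dp": the shift along the tool's x, y, z in cm, a list of three; "twist": the turn, a rotation vector about the tool's x, y, z in rad, a list of three. In form: [{"gripper": gripper, "dp": [dx, dy, dz], "twist": [rx, ry, rz]}, ...]. A call has exactly 10 rows; each row is the pose to reach, as a shift and turn from the pose commanded when the call began, along the tool's axes at that moment; what a row does not reach only later rows make up. A row lasts 1/10 s, in which the tool goes at most 50 mm and 8.59 degrees, less where a joint would pass 70% of its speed; a pose out of reach is approached as far as the arm can. A call with a gripper value outside its range is refused whole. The fingers move at their own pace and stop on an object; "newtons" is the grip in N (left out, the last holds). Time passes only in rows, so rows that repeat a pose let the fingers close, or fill a call up. It gives the time, the measured TCP pose, the force, the opening and the grip force at its end, in the units of the state.
- observe(): the state, without advancing time (a new reading comes with each control period).
- grab_frame(name): name is "scene" or "top" or "wrist"; returns a dict with "img" (420x560x3 uint8, red, green, blue), "depth" (420x560 float32, mm along the optical axis (not along the pixel's ray), 0 where there is no reading), "K" (3x3 intrinsics, pixels), "dist" ([k1, k2, p1, p2, k3] as OpenCV has them; the pictures are not rectified), "R" (3x3) and "t" (3): a world point X has camera coordinates R X + t. Camera axes: x right, y down, z forward; pixel columns grow to the right and rows downward; lengths in mm; the calibration is good to about 2 mm. A picture is of the moment at which its call begins.
- job_done(): hands the job in; it is judged then, once.
The state is a dict: "time_s": time; "joints": joint angles; "qd": joint speeds; "joint_torque": joint torques, N m; "position": TCP position; "tcp_rot": TCP orientation; "ft_force": force on the tool from outside, world axes, zero at the start; "moment": the same for the moment, N m; "width": finger opening in mm; "gripper_force": force on a finger pad.
Only numpy, scipy, OpenCV 4.12 (cv2) and the standard library are available. Lean on these libraries where they do the work, as an engineer would, in place of code of your own. Each camera call takes 0.05 s, during which the arm holds its last target. There are 200 camera calls.

## Working session

There is one attempt and no reset: what is moved stays moved. The work goes in short steps, Python scripts to look and compute and a tool call to move; the robot and the scene stay as the last step left them, time stands still between calls to the robot, and variables do not carry over. Pictures are saved under pics/ and viewed, at most 13 in all, crops included, and the job is handed in when it is done.

Besides the shell and the picture viewer there is one more tool, called after "Call:" as a command line: name --argument value ..., lists and objects as JSON in quotes. jog_arm: Moves the arm, as the interface text tells. Its arguments: {"type":"object","properties":{"increments":{"type":"array","items":{"type":"object","properties":{"gripper":{"type":"number"},"dp":{"type":"array","items":{"type":"number"}},"twist":{"type":"array","items":{"type":"number"}}}}},"newtons":{"type":"number"}},"required":["increments"]}

```bash
mkdir -p pics
cat > h.py <<'E'
from cell import *
import numpy as np, cv2, pickle
def shot(n,f):
    d=grab_frame(n); cv2.imwrite(f'pics/{f}.png',cv2.cvtColor(d['img'],cv2.COLOR_RGB2BGR)); pickle.dump(d,open(f'pics/{f}.pkl','wb')); return d
def load(f): return pickle.load(open(f'pics/{f}.pkl','rb'))
def onz(d,px,z):
    "pixels -> world at height z"
    u=cv2.undistortPoints(np.array(px,float).reshape(-1,1,2),np.array(d['K']),np.array(d['dist'])).reshape(-1,2)
    R=np.array(d['R']);c=-R.T@np.array(d['t']); r=np.c_[u,np.ones(len(u))]@R
    return c+r*((z-c[2])/r[:,2])[:,None]
def dep(d,px):
    out=[]
    for p in px:
        u=cv2.undistortPoints(np.array(p,float).reshape(1,1,2),np.array(d['K']),np.array(d['dist'])).ravel()
        z=np.median(d['depth'][p[1]-1:p[1]+2,p[0]-1:p[0]+2]); out.append(np.array(d['R']).T@(np.array([*u,1])*z-np.array(d['t'])))
    return np.array(out)
E
python3 - <<'E'
from h import *
a=shot('top','top0');b=shot('scene','scene0')
s=observe();print(s['position'],s['tcp_rot'],s['ft_force'],s['time_s'])
E
```

```text
[142.87420096 504.82155486 230.64083028] [[-9.62198644e-01  2.72348352e-01 -3.80720831e-04]
 [ 2.72348618e-01  9.62197768e-01 -1.29845234e-03]
 [ 1.26973772e-05 -1.35305788e-03 -9.99999085e-01]] [ 0.92477514  0.00274189 -0.77202601] 0.1
```

View pics/top0.png

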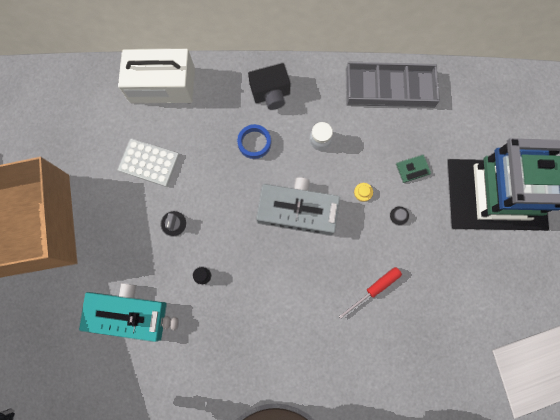

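View pics/scene0.png

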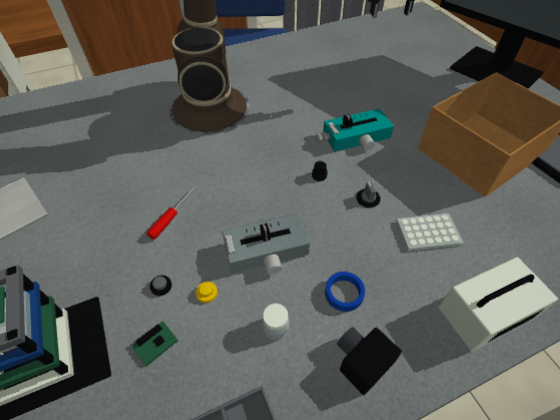

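Candidates in the top view:
- **Lamp:** the grey unit at (298,208). The turquoise one at (123,316) is a look-alike.
- **Shutter:** the grey button on a black base at (400,215). The yellow one at (363,192) is a look-alike, and (173,223) is the dial.
- **Other dark round things:** the lens at (202,275).

I choose (298,208) and (400,215), and will check them in a crop.

Run:
```python
from h import *
d=load('top0'); im=cv2.cvtColor(d['img'],cv2.COLOR_RGB2BGR)[165:245,250:420]
cv2.imwrite('pics/c0.png',cv2.resize(im,None,fx=4.7,fy=4.7,interpolation=cv2.INTER_CUBIC))
P=dep(d,[(400,215),(400,206),(363,191),(298,205),(270,195),(325,225),(173,223),(202,275),(385,283),(322,130),(414,168),(303,183)]);print(P.round(0))
```

```text
[[ 541. -276.   22.]
 [ 567. -282.    3.]
 [ 596. -192.   23.]
 [ 547.  -40.   82.]
 [ 576.   22.   52.]
 [ 510. -101.   50.]
 [ 513.  241.   29.]
 [ 396.  167.   42.]
 [ 386. -236.   26.]
 [ 727.  -94.   62.]
 [ 657. -316.   12.]
 [ 606.  -52.   45.]]
```

View pics/c0.png

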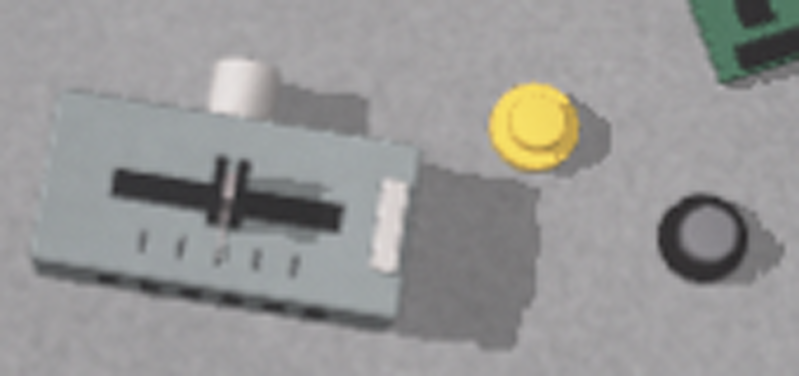

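The crop shows the grey lamp with its lever mid-slot at (230,197), the aluminium bar at (390,225) on the right (home) end, and the plain grey button on a black base at (710,233). The yellow one at (538,122) is rejected.

Run:
```python
from h import *
d=load('top0'); f=lambda x:np.array(x)/4.7+[250,165]-0.4
C=onz(d,f([(65,92),(418,150),(397,318),(35,262)]),50);print(C.round(1))
c=C.mean(0); yv=(C[0]-C[1]+C[3]-C[2]);y=yv/np.linalg.norm(yv); x=np.array([y[1],-y[0],0])
print('sizes',[round(float(np.linalg.norm(C[i]-C[(i+1)%4])),1) for i in range(4)],'ctr',c.round(1),'y',y.round(4))
L=onz(d,f([(230,197)]),83)[0];print('lever',L.round(1),'along',(L-c)@y+36,'across',(L-c)@x)
N=onz(d,f([(142,242),(180,250),(222,257),(258,262),(294,267)]),50);print((N-c)@y+36)
b=onz(d,f([(390,225)]),56)[0];print('bar',(b-c)@y,(b-c)@x)
print('button',onz(d,f([(710,233)]),22))
R=np.array(observe()['tcp_rot']);
print('yaw of tool y',np.arctan2(R[1,1],R[0,1]),'lamp y',np.arctan2(y[1],y[0]))
```

```text
[[ 601.    36.9   50. ]
 [ 575.2 -131.3   50. ]
 [ 494.4 -120.7   50. ]
 [ 518.2   49.1   50. ]]
sizes [170.1, 81.6, 171.5, 83.7] ctr [547.2 -41.5  50. ] y [0.1452 0.9894 0.    ]
lever [543.7 -40.9  83. ] along 36.1303326887333 across -3.605319544694503
[73.35801835 55.12007767 35.13263843 18.09232487  1.06385006]
bar -76.11840341452367 1.2865133233669108
button [[ 543.11948471 -277.18396394   22.        ]]
yaw of tool y 1.2949632657717305 lamp y 1.4250730790077426
```

```bash
cat >> h.py <<'E'
Y=np.array([.1452,.9894,0]);X=np.array([.9894,-.1452,0]);C0=np.array([546,-41.3,0]) # lamp axes, lever line
def goto(p,yaw=-0.1457):
    from scipy.spatial.transform import Rotation as Q
    s=observe();R=np.array(s['tcp_rot']);pos=np.array(s['position'])
    G=np.array([[np.sin(yaw),np.cos(yaw),0],[-np.cos(yaw),np.sin(yaw),0],[0,0,-1.]])
    ty=np.array([np.cos(yaw),np.sin(yaw),0]);tz=np.array([0,0,-1.]);G=np.c_[np.cross(ty,tz),ty,tz]
    print('t',round(s['time_s'],2),'pos',pos.round(1),'F',np.round(s['ft_force'],1),'w',s['width'],'lampY',round((pos-C0)@Y,1),'lampX',round((pos-C0)@X,1))
    print('dp cm',(R.T@(np.array(p)-pos)/10).round(3),'twist',Q.from_matrix(R.T@G).as_rotvec().round(4)); print(G.round(2).tolist())
E
python3 -c "
from h import *
goto(C0+35*Y+[0,0,150])"
```

```text
t 0.1 pos [142.9 504.8 230.6] F [ 0.9  0.  -0.8] w 85.74068275552517 lampY 481.8 lampX -478.1
dp cm [-53.208 -38.087   8.115] twist [-1.1000e-03  1.0000e-03  1.4407e+00]
[[0.15, 0.99, 0.0], [0.99, -0.15, 0.0], [0.0, 0.0, -1.0]]
```

Call:
jog_arm --increments '[{"gripper": 0, "dp": [-5.3, -3.8, 0], "twist": [0, 0, 0.14]}, {"gripper": 0, "dp": [-10.6, -7.6, 0], "twist": [0, 0, 0.28]}, {"gripper": 0, "dp": [-15.9, -11.4, 0], "twist": [0, 0, 0.43]}, {"gripper": 0, "dp": [-21.3, -15.2, 0], "twist": [0, 0, 0.57]}, {"gripper": 0, "dp": [-26.6, -19, 0], "twist": [0, 0, 0.72]}, {"gripper": 0, "dp": [-31.9, -22.8, 0], "twist": [0, 0, 0.86]}, {"gripper": 0, "dp": [-37.2, -26.6, 0], "twist": [0, 0, 1.0]}, {"gripper": 0, "dp": [-42.5, -30.4, 0], "twist": [0, 0, 1.15]}, {"gripper": 0, "dp": [-47.8, -34.2, 0], "twist": [0, 0, 1.3]}, {"gripper": 0, "dp": [-53.2, -38.1, 0], "twist": [0, 0, 1.44]}]' --newtons 20

```text
time_s: 1.1
position: [455.7, 112.5, 231.2]
tcp_rot: [[0.151, 0.989, -0.0], [0.989, -0.151, 0.0], [0.0, -0.0, -1.0]]
ft_force: [0.5, -0.1, 0.6]
width: 0.1
gripper_force: 0.0
```

```bash
python3 -c "
from h import *
goto(C0+35*Y+[0,0,150])"
```

```text
t 1.1 pos [455.7 112.5 231.2] F [ 0.5 -0.1  0.6] w 0.08970491834513215 lampY 139.0 lampX -111.6
dp cm [-10.342  11.224   8.112] twist [-0.0002 -0.0001 -0.0056]
[[0.15, 0.99, 0.0], [0.99, -0.15, 0.0], [0.0, 0.0, -1.0]]
```

Call:
jog_arm --increments '[{"gripper": 0, "dp": [-3, 3.2, 1], "twist": [0, 0, -0.005]}, {"gripper": 0, "dp": [-6, 6.5, 3], "twist": [0, 0, -0.005]}, {"gripper": 0, "dp": [-9, 9.7, 5], "twist": [0, 0, -0.005]}, {"gripper": 0, "dp": [-10.3, 11.2, 7], "twist": [0, 0, -0.005]}, {"gripper": 0, "dp": [-10.3, 11.2, 8.1], "twist": [0, 0, -0.005]}, {"gripper": 0, "dp": [-10.3, 11.2, 8.1], "twist": [0, 0, -0.005]}, {"gripper": 0, "dp": [-10.3, 11.2, 8.1], "twist": [0, 0, -0.005]}, {"gripper": 0, "dp": [-10.3, 11.2, 8.1], "twist": [0, 0, -0.005]}, {"gripper": 0, "dp": [-10.3, 11.2, 8.1], "twist": [0, 0, -0.005]}, {"gripper": 0, "dp": [-10.3, 11.2, 8.1], "twist": [0, 0, -0.005]}]'

```text
time_s: 2.1
position: [551.1, -3.0, 151.3]
tcp_rot: [[0.139, 0.99, 0.002], [0.99, -0.139, 0.0], [0.0, 0.002, -1.0]]
ft_force: [0.1, 0.6, 0.8]
width: 0.1
gripper_force: 0.0
```

```bash
python3 -c "
from h import *
goto(C0+28*Y+[0,0,66])
w=shot('wrist','w1')
for n,p in [('tcp',C0+35*Y+[0,0,150]),('levtop',C0+[0,0,83])]:
  R=np.array(w['R']);print(n,cv2.projectPoints(p.reshape(1,3),cv2.Rodrigues(R)[0],np.array(w['t'],float),np.array(w['K']),np.array(w['dist']))[0].ravel())
"
```

```text
t 2.1 pos [551.1  -3.  151.3] F [0.1 0.6 0.8] w 0.08057419142660745 lampY 38.6 lampX -0.5
dp cm [-1.063  0.032  8.53 ] twist [ 0.0016 -0.0002  0.0067]
[[0.15, 0.99, 0.0], [0.99, -0.15, 0.0], [0.0, 0.0, -1.0]]
tcp [283.07365183 287.83476447]
levtop [282.02849824 282.87589878]
```

View pics/w1.png

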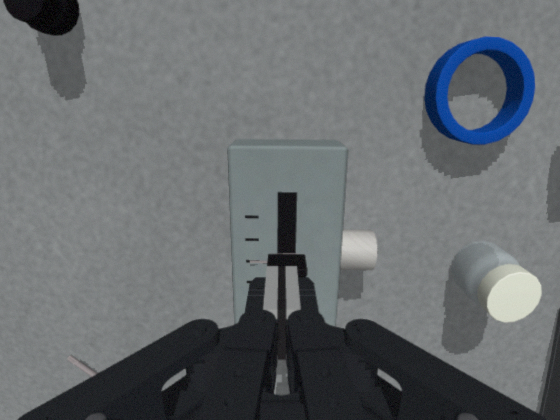

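```bash
python3 -c "
from h import *
w=load('w1')
for z,px in [(79,[(267,255),(307,255)]),(50,[(230,147),(346,147),(251,217),(251,240),(251,262),(287,193)])]:
  P=onz(w,px,z);print(np.c_[(P-C0)@X,(P-C0)@Y].round(1))
"
```

```text
[[-10.3  19. ]
 [ 16.8  19.2]]
[[-36.7  87.5]
 [ 44.   88.1]
 [-23.1  36.2]
 [-23.5  17.9]
 [-23.9  -0.5]
 [  3.3  54.7]]
```

The wrist view shows the +y cheek face at (287,260) directly ahead of the closed fingertip. The notches at rows 217, 240 and 262 fit lamp Y 36, 18 and 0, so the lever is in the second click. Descending on its far-from-home side.

Call:
jog_arm --increments '[{"gripper": 0, "dp": [-0.3, 0.3, 2], "twist": [0, 0, 0.006]}, {"gripper": 0, "dp": [-0.3, 0.3, 4], "twist": [0, 0, 0.006]}, {"gripper": 0, "dp": [-0.3, 0.3, 6], "twist": [0, 0, 0.006]}, {"gripper": 0, "dp": [-0.3, 0.3, 7.5], "twist": [0, 0, 0.006]}, {"gripper": 0, "dp": [-0.3, 0.3, 8.5], "twist": [0, 0, 0.006]}, {"gripper": 0, "dp": [-0.3, 0.3, 8.8], "twist": [0, 0, 0.006]}, {"gripper": 0, "dp": [-0.3, 0.3, 8.8], "twist": [0, 0, 0.006]}, {"gripper": 0, "dp": [-0.3, 0.3, 8.8], "twist": [0, 0, 0.006]}, {"gripper": 0, "dp": [-0.3, 0.3, 8.8], "twist": [0, 0, 0.006]}, {"gripper": 0, "dp": [-0.3, 0.3, 8.8], "twist": [0, 0, 0.006]}]'

```text
time_s: 3.15
position: [553.9, -7.0, 63.0]
tcp_rot: [[0.145, 0.989, 0.001], [0.989, -0.145, -0.0], [0.0, 0.001, -1.0]]
ft_force: [-1.2, 0.2, -0.5]
width: -0.0
gripper_force: 0.0
```

```bash
python3 -c "
from h import *
goto(C0+19*Y+3*X+[0,0,62])"
```

```text
t 3.15 pos [553.9  -7.   63. ] F [-1.2  0.2 -0.5] w -0.01951065232444658 lampY 35.1 lampX 2.8
dp cm [-1.608  0.017  0.097] twist [ 0.0011 -0.0001 -0.0003]
[[0.15, 0.99, 0.0], [0.99, -0.15, 0.0], [0.0, 0.0, -1.0]]
```

Call:
jog_arm --increments '[{"gripper": 0, "dp": [-0.4, 0, 0], "twist": [0, 0, 0]}, {"gripper": 0, "dp": [-0.8, 0, 0], "twist": [0, 0, 0]}, {"gripper": 0, "dp": [-1.2, 0, 0], "twist": [0, 0, 0]}, {"gripper": 0, "dp": [-1.5, 0, 0], "twist": [0, 0, 0]}, {"gripper": 0, "dp": [-1.7, 0, 0], "twist": [0, 0, 0]}, {"gripper": 0, "dp": [-1.8, 0, 0], "twist": [0, 0, 0]}, {"gripper": 0, "dp": [-1.9, 0, 0], "twist": [0, 0, 0]}, {"gripper": 0, "dp": [-2, 0, 0], "twist": [0, 0, 0]}, {"gripper": 0, "dp": [-2, 0, 0], "twist": [0, 0, 0]}, {"gripper": 0, "dp": [-2, 0, 0], "twist": [0, 0, 0]}]'

```text
time_s: 4.15
position: [550.6, -26.8, 62.3]
tcp_rot: [[0.145, 0.989, -0.0], [0.989, -0.145, 0.0], [0.0, -0.0, -1.0]]
ft_force: [-0.1, 2.3, -0.0]
width: 0.2
gripper_force: 1.2
```

```bash
python3 -c "
from h import *
goto(C0-14*Y+3*X+[0,0,62])"
```

```text
t 4.15 pos [550.6 -26.8  62.3] F [-0.1  2.3 -0. ] w 0.22600116908575157 lampY 15.0 lampX 2.4
dp cm [-2.898  0.059  0.031] twist [-0.     -0.0001 -0.0003]
[[0.15, 0.99, 0.0], [0.99, -0.15, 0.0], [0.0, 0.0, -1.0]]
```

Call:
jog_arm --increments '[{"gripper": 0, "dp": [-0.4, 0, 0], "twist": [0, 0, 0]}, {"gripper": 0, "dp": [-0.8, 0, 0], "twist": [0, 0, 0]}, {"gripper": 0, "dp": [-1.2, 0, 0], "twist": [0, 0, 0]}, {"gripper": 0, "dp": [-1.6, 0, 0], "twist": [0, 0, 0]}, {"gripper": 0, "dp": [-2.0, 0, 0], "twist": [0, 0, 0]}, {"gripper": 0, "dp": [-2.3, 0, 0], "twist": [0, 0, 0]}, {"gripper": 0, "dp": [-2.6, 0, 0], "twist": [0, 0, 0]}, {"gripper": 0, "dp": [-2.9, 0, 0], "twist": [0, 0, 0]}, {"gripper": 0, "dp": [-2.9, 0, 0], "twist": [0, 0, 0]}, {"gripper": 0, "dp": [-2.9, 0, 0], "twist": [0, 0, 0]}]'

```text
time_s: 5.15
position: [546.3, -55.8, 62.3]
tcp_rot: [[0.146, 0.989, -0.0], [0.989, -0.146, -0.0], [-0.0, -0.0, -1.0]]
ft_force: [0.3, -0.6, -0.0]
width: -0.1
gripper_force: 0.0
```

```bash
python3 -c "
from h import *
goto(C0-18*Y+3*X+[0,0,62])"
```

```text
t 5.15 pos [546.3 -55.8  62.3] F [ 0.3 -0.6 -0. ] w -0.0581504336687151 lampY -14.3 lampX 2.4
dp cm [-0.374  0.06   0.026] twist [-0.0001  0.0002 -0.0007]
[[0.15, 0.99, 0.0], [0.99, -0.15, 0.0], [0.0, 0.0, -1.0]]
```

Call:
jog_arm --increments '[{"gripper": 0, "dp": [-0.1, 0, 0], "twist": [0, 0, 0]}, {"gripper": 0, "dp": [-0.2, 0, 0], "twist": [0, 0, 0]}, {"gripper": 0, "dp": [-0.3, 0, 0], "twist": [0, 0, 0]}, {"gripper": 0, "dp": [-0.4, 0, 0], "twist": [0, 0, 0]}, {"gripper": 0, "dp": [-0.4, 0, 0], "twist": [0, 0, 0]}, {"gripper": 0, "dp": [-0.4, 0, 0], "twist": [0, 0, 0]}, {"gripper": 0, "dp": [-0.4, 0, 0], "twist": [0, 0, 0]}, {"gripper": 0, "dp": [-0.4, 0, 0], "twist": [0, 0, 0]}, {"gripper": 0, "dp": [-0.4, 0, 0], "twist": [0, 0, 0]}, {"gripper": 0, "dp": [-0.4, 0, 0], "twist": [0, 0, 0]}]'

```text
time_s: 6.15
position: [545.9, -58.6, 62.3]
tcp_rot: [[0.145, 0.989, 0.0], [0.989, -0.145, 0.002], [0.002, 0.0, -1.0]]
ft_force: [0.2, 6.0, -0.2]
width: -0.1
gripper_force: 2.6
```

```bash
python3 -c "
from h import *
goto(C0+0*Y+3*X+[0,0,62])"
```

```text
t 6.15 pos [545.9 -58.6  62.3] F [ 0.2  6.  -0.2] w -0.104001931002874 lampY -17.1 lampX 2.4
dp cm [1.713 0.058 0.038] twist [ 0.     -0.0018  0.0004]
[[0.15, 0.99, 0.0], [0.99, -0.15, 0.0], [0.0, 0.0, -1.0]]
```

Call:
jog_arm --increments '[{"gripper": 0, "dp": [0.8, 0, 0], "twist": [0, 0, 0]}, {"gripper": 0, "dp": [1.2, 0, 0], "twist": [0, 0, 0]}, {"gripper": 0, "dp": [1.2, 0, -2.5], "twist": [0, 0, 0]}, {"gripper": 0, "dp": [1.2, 0, -5], "twist": [0, 0, 0]}, {"gripper": 0, "dp": [0, 0, -5.5], "twist": [0, 0, 0]}, {"gripper": 0, "dp": [-2, 0, -5.5], "twist": [0, 0, 0]}, {"gripper": 0, "dp": [-4, 0, -5.5], "twist": [0, 0, 0]}, {"gripper": 0, "dp": [-5.2, 0, -5.5], "twist": [0, 0, 0]}, {"gripper": 0, "dp": [-5.2, 0, -5.5], "twist": [0, 0, 0]}, {"gripper": 0, "dp": [-5.2, 0, -5.5], "twist": [0, 0, 0]}]'

```text
time_s: 7.15
position: [538.0, -111.0, 116.9]
tcp_rot: [[0.146, 0.989, -0.001], [0.989, -0.146, 0.0], [0.0, -0.001, -1.0]]
ft_force: [0.4, 0.9, -0.0]
width: 0.2
gripper_force: 0.0
```

```bash
python3 -c "
from h import *
goto(C0-68*Y+3*X+[0,0,63])
d=shot('top','top1'); im=cv2.cvtColor(d['img'],cv2.COLOR_RGB2BGR)[165:245,250:420]
w=shot('wrist','w2');cv2.imwrite('pics/c1.png',np.vstack([cv2.resize(im,(560,264)),cv2.cvtColor(w['img'],cv2.COLOR_RGB2BGR)[100:420]]))
"
```

```text
t 7.15 pos [ 538.  -111.   116.9] F [ 0.4  0.9 -0. ] w 0.2167315657505396 lampY -70.2 lampX 2.2
dp cm [0.215 0.084 5.388] twist [-0.0006 -0.0002 -0.0011]
[[0.15, 0.99, 0.0], [0.99, -0.15, 0.0], [0.0, 0.0, -1.0]]
```

View pics/c1.png

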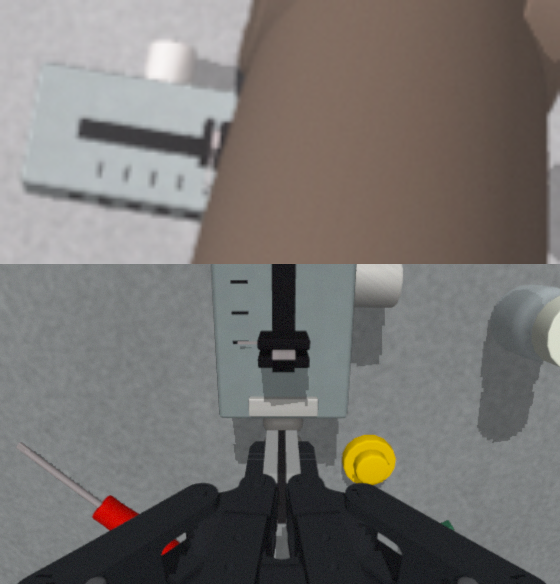

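The lever sits at home: its pointer is at the last notch (243,342), and in the top view the four other notches lie to its left. Descending on the home side.

Call:
jog_arm --increments '[{"gripper": 0, "dp": [0.1, 0.1, 1.5], "twist": [0, 0, 0]}, {"gripper": 0, "dp": [0.1, 0.1, 3], "twist": [0, 0, 0]}, {"gripper": 0, "dp": [0.1, 0.1, 4.3], "twist": [0, 0, 0]}, {"gripper": 0, "dp": [0.1, 0.1, 5], "twist": [0, 0, 0]}, {"gripper": 0, "dp": [0.1, 0.1, 5.3], "twist": [0, 0, 0]}, {"gripper": 0, "dp": [0.1, 0.1, 5.3], "twist": [0, 0, 0]}, {"gripper": 0, "dp": [0.1, 0.1, 5.3], "twist": [0, 0, 0]}, {"gripper": 0, "dp": [0.4, 0.1, 5.3], "twist": [0, 0, 0]}, {"gripper": 0, "dp": [0.7, 0.1, 5.3], "twist": [0, 0, 0]}, {"gripper": 0, "dp": [0.7, 0.1, 5.3], "twist": [0, 0, 0]}]'

```text
time_s: 8.25
position: [540.4, -103.8, 64.6]
tcp_rot: [[0.145, 0.989, 0.001], [0.989, -0.145, -0.0], [0.0, 0.001, -1.0]]
ft_force: [-0.1, -0.1, -0.4]
width: -0.1
gripper_force: 0.0
```

```bash
python3 -c "
from h import *
goto(C0-36*Y+3*X+[0,0,63])"
```

```text
t 8.25 pos [ 540.4 -103.8   64.6] F [-0.1 -0.1 -0.4] w -0.09536089795180981 lampY -62.6 lampX 3.6
dp cm [ 2.662 -0.058  0.162] twist [ 0.0005 -0.0001  0.0001]
[[0.15, 0.99, 0.0], [0.99, -0.15, 0.0], [0.0, 0.0, -1.0]]
```

Call:
jog_arm --increments '[{"gripper": 0, "dp": [0.3, 0, 0.1], "twist": [0, 0, 0]}, {"gripper": 0, "dp": [0.6, 0, 0.1], "twist": [0, 0, 0]}, {"gripper": 0, "dp": [0.8, 0, 0.1], "twist": [0, 0, 0]}, {"gripper": 0, "dp": [1.0, 0, 0.1], "twist": [0, 0, 0]}, {"gripper": 0, "dp": [1.2, 0, 0.1], "twist": [0, 0, 0]}, {"gripper": 0, "dp": [1.4, 0, 0.1], "twist": [0, 0, 0]}, {"gripper": 0, "dp": [1.6, 0, 0.1], "twist": [0, 0, 0]}, {"gripper": 0, "dp": [1.8, 0, 0.1], "twist": [0, 0, 0]}, {"gripper": 0, "dp": [1.9, 0, 0.1], "twist": [0, 0, 0]}, {"gripper": 0, "dp": [1.9, 0, 0.1], "twist": [0, 0, 0]}]'

```text
time_s: 9.25
position: [543.1, -84.7, 63.3]
tcp_rot: [[0.145, 0.989, 0.0], [0.989, -0.145, 0.001], [0.001, -0.0, -1.0]]
ft_force: [0.3, 0.5, 0.1]
width: 0.0
gripper_force: 0.0
```

```bash
python3 -c "
from h import *
goto(C0-26*Y+3*X+[0,0,63])"
```

```text
t 9.25 pos [543.1 -84.7  63.3] F [0.3 0.5 0.1] w 0.040456137071656025 lampY -43.4 lampX 3.4
dp cm [ 1.739 -0.043  0.03 ] twist [-0.     -0.001   0.0002]
[[0.15, 0.99, 0.0], [0.99, -0.15, 0.0], [0.0, 0.0, -1.0]]
```

No contact force now, so the lever has jumped to click 1. Next, click 2 (18 mm further).

Call:
jog_arm --increments '[{"gripper": 0, "dp": [0.2, 0, 0], "twist": [0, 0, 0]}, {"gripper": 0, "dp": [0.4, 0, 0], "twist": [0, 0, 0]}, {"gripper": 0, "dp": [0.6, 0, 0], "twist": [0, 0, 0]}, {"gripper": 0, "dp": [0.8, 0, 0], "twist": [0, 0, 0]}, {"gripper": 0, "dp": [1.0, 0, 0], "twist": [0, 0, 0]}, {"gripper": 0, "dp": [1.2, 0, 0], "twist": [0, 0, 0]}, {"gripper": 0, "dp": [1.4, 0, 0], "twist": [0, 0, 0]}, {"gripper": 0, "dp": [1.6, 0, 0], "twist": [0, 0, 0]}, {"gripper": 0, "dp": [1.8, 0, 0], "twist": [0, 0, 0]}, {"gripper": 0, "dp": [1.8, 0, 0], "twist": [0, 0, 0]}]'

```text
time_s: 10.25
position: [545.7, -66.8, 63.3]
tcp_rot: [[0.145, 0.989, 0.0], [0.989, -0.145, 0.001], [0.001, -0.0, -1.0]]
ft_force: [0.3, -0.2, -0.3]
width: 0.1
gripper_force: 0.0
```

```bash
python3 -c "
from h import *
goto(C0-8*Y+3*X+[0,0,63])
w=shot('wrist','w3');cv2.imwrite('pics/c2.png',cv2.resize(cv2.cvtColor(w['img'],cv2.COLOR_RGB2BGR)[150:370,180:380],None,fx=2.7,fy=2.7))"
```

```text
t 10.25 pos [545.7 -66.8  63.3] F [ 0.3 -0.2 -0.3] w 0.14297055885855195 lampY -25.3 lampX 3.4
dp cm [ 1.726 -0.042  0.03 ] twist [-0.     -0.0012  0.0003]
[[0.15, 0.99, 0.0], [0.99, -0.15, 0.0], [0.0, 0.0, -1.0]]
```

View pics/c2.png

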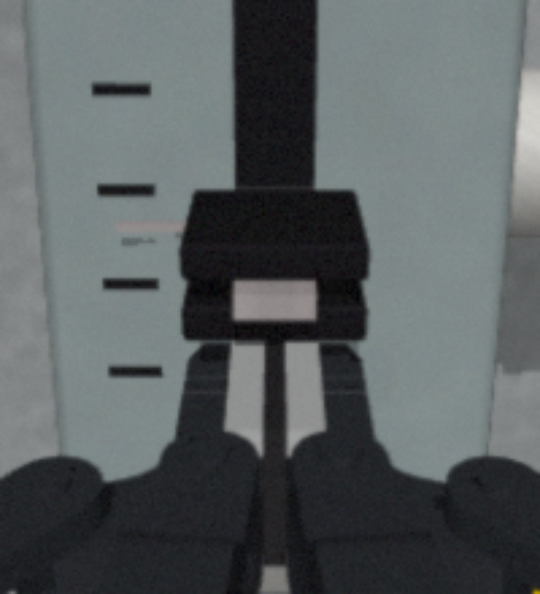

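```bash
python3 -c "
from h import *
w=load('w3');f=lambda p:np.array(p)/2.7+[180,150]
for z,p in [(50,[(121,89),(126,190),(131,284),(135,371),(140,240),(150,226)]),(53,[(150,226),(276,190)]),(66,[(150,226)]),(79,[(276,240),(276,280),(276,340)]),(83,[(276,280),(276,321)])]:
  print(z,((onz(w,f(p),z)-C0)@Y+36).round(1))"
```

```text
50 [54.7 36.5 18.4  0.4 27.  29.7]
53 [30.9 37.6]
66 [36.]
79 [38.9 32.5 22.5]
83 [34.3 27.8]
```

```bash
python3 -c "
from h import *
w=load('w2')
for z,p in [(83,[(284,186),(284,196)]),(50,[(240,118),(240,148),(238,179)]),(79,[(284,170),(284,205)]),(53,[(284,168)])]:
  print(z,((onz(w,p,z)-C0)@Y+36).round(1))
s=observe();print(s['ft_force'],s['time_s'])
w=shot('wrist','w4');cv2.imwrite('pics/c3.png',np.hstack([cv2.resize(cv2.cvtColor(load(n)['img'],cv2.COLOR_RGB2BGR)[r:r+100,230:330],None,fx=4,fy=4) for n,r in (('w2',130),('w4',200))]))"
```

```text
83 [ 3.7 -1.7]
50 [36.6 19.1  0.2]
79 [11.4 -7.8]
53 [7.6]
[-0.43423848  0.77802768  0.27074841] 10.3
```

View pics/c3.png

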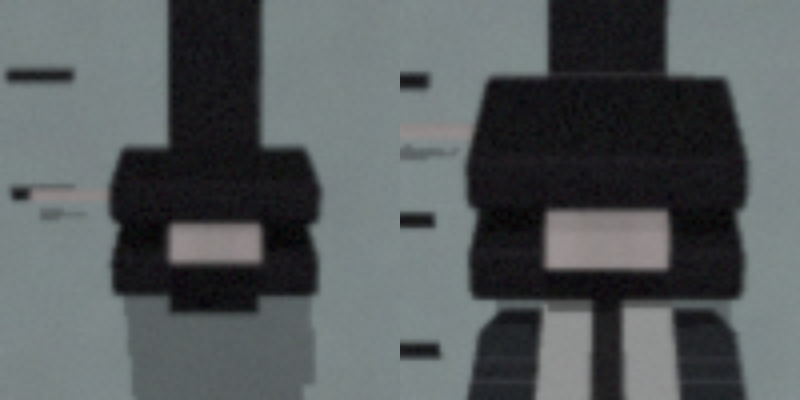

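The pointer shows the lever at about 30 mm, so it is still touching the fingertip just past the ridge. It sits 19.3 mm ahead of the TCP, so the TCP's lamp Y now gives the lever travel. I'll go on gently.

Call:
jog_arm --increments '[{"gripper": 0, "dp": [0.2, 0, 0], "twist": [0, 0, 0]}, {"gripper": 0, "dp": [0.4, 0, 0], "twist": [0, 0, 0]}, {"gripper": 0, "dp": [0.6, 0, 0], "twist": [0, 0, 0]}, {"gripper": 0, "dp": [0.8, 0, 0], "twist": [0, 0, 0]}, {"gripper": 0, "dp": [1.0, 0, 0], "twist": [0, 0, 0]}, {"gripper": 0, "dp": [1.2, 0, 0], "twist": [0, 0, 0]}, {"gripper": 0, "dp": [1.4, 0, 0], "twist": [0, 0, 0]}, {"gripper": 0, "dp": [1.6, 0, 0], "twist": [0, 0, 0]}, {"gripper": 0, "dp": [1.8, 0, 0], "twist": [0, 0, 0]}, {"gripper": 0, "dp": [1.8, 0, 0], "twist": [0, 0, 0]}]'

```text
time_s: 11.35
position: [548.3, -49.0, 63.3]
tcp_rot: [[0.145, 0.989, 0.0], [0.989, -0.145, 0.001], [0.001, -0.0, -1.0]]
ft_force: [-0.2, 0.3, 1.2]
width: -0.0
gripper_force: 0.0
```

```bash
python3 -c "
from h import *
goto(C0-5*Y+3*X+[0,0,63])
w=shot('wrist','w5');cv2.imwrite('pics/c4.png',cv2.resize(cv2.cvtColor(w['img'],cv2.COLOR_RGB2BGR)[150:370,180:380],None,fx=2.7,fy=2.7))"
```

```text
t 11.35 pos [548.3 -49.   63.3] F [-0.2  0.3  1.2] w -0.04782372308313405 lampY -7.3 lampX 3.4
dp cm [ 0.228 -0.043  0.028] twist [-0.     -0.0012  0.0002]
[[0.15, 0.99, 0.0], [0.99, -0.15, 0.0], [0.0, 0.0, -1.0]]
```

View pics/c4.png

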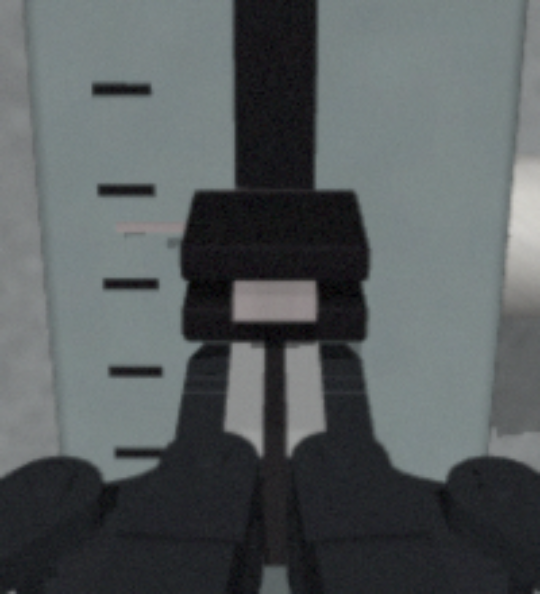

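The pointer is at (150,229), between the notches at rows 190 (third click) and 284, so travel is about 48 mm. It is over the ridge but not yet resting; I'll nudge 5 mm further, to about 53.

Call:
jog_arm --increments '[{"gripper": 0, "dp": [0.1, 0, 0], "twist": [0, 0, 0]}, {"gripper": 0, "dp": [0.2, 0, 0], "twist": [0, 0, 0]}, {"gripper": 0, "dp": [0.3, 0, 0], "twist": [0, 0, 0]}, {"gripper": 0, "dp": [0.4, 0, 0], "twist": [0, 0, 0]}, {"gripper": 0, "dp": [0.5, 0, 0], "twist": [0, 0, 0]}, {"gripper": 0, "dp": [0.5, 0, 0], "twist": [0, 0, 0]}, {"gripper": 0, "dp": [0.5, 0, 0], "twist": [0, 0, 0]}, {"gripper": 0, "dp": [0, 0, 0], "twist": [0, 0, 0]}, {"gripper": 0, "dp": [-1, 0, 0], "twist": [0, 0, 0]}, {"gripper": 0, "dp": [-1, 0, 0], "twist": [0, 0, 0]}]'

```text
time_s: 12.4
position: [546.5, -60.8, 63.3]
tcp_rot: [[0.147, 0.989, -0.0], [0.989, -0.147, -0.0], [-0.0, -0.0, -1.0]]
ft_force: [-0.5, 0.0, 0.8]
width: -0.0
gripper_force: 0.0
```

```bash
python3 -c "
from h import *
goto(C0-15*Y+3*X+[0,0,130])
w=shot('wrist','w6');cv2.imwrite('pics/c5.png',cv2.resize(cv2.cvtColor(w['img'],cv2.COLOR_RGB2BGR)[130:350,180:380],None,fx=2.7,fy=2.7))"
```

```text
t 12.4 pos [546.5 -60.8  63.3] F [-0.5  0.   0.8] w -0.013178428296460942 lampY -19.3 lampX 3.4
dp cm [ 0.423 -0.038 -6.671] twist [-0.0001  0.0004 -0.0016]
[[0.15, 0.99, 0.0], [0.99, -0.15, 0.0], [0.0, 0.0, -1.0]]
```

View pics/c5.png

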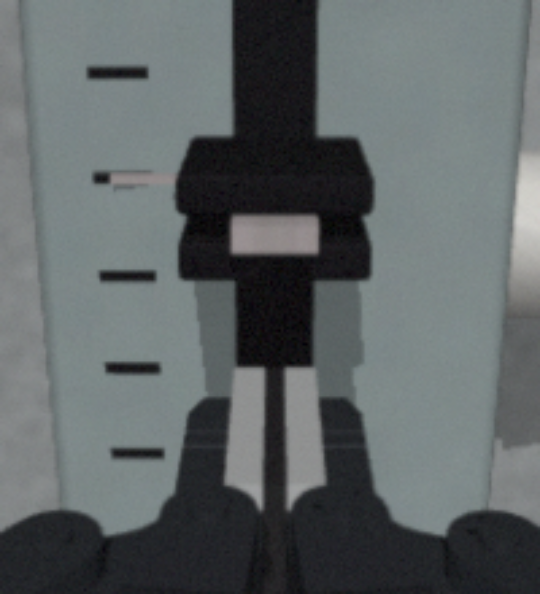

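The fingertip has separated from the lever, and the pointer sits exactly on the third notch from home at (135,178); home is row 453. Now to the shutter button.

```bash
python3 -c "
from h import *
goto([542,-276.5,60])"
```

```text
t 12.45 pos [546.6 -60.4  63.3] F [-0.8 -0.  -0.3] w -0.2782537009126145 lampY -18.8 lampX 3.4
dp cm [-21.441   2.715   0.329] twist [-0.0001  0.     -0.0016]
[[0.15, 0.99, 0.0], [0.99, -0.15, 0.0], [0.0, 0.0, -1.0]]
```

Call:
jog_arm --increments '[{"gripper": 0, "dp": [-0.4, 0, -3], "twist": [0, 0, 0]}, {"gripper": 0, "dp": [-0.4, 0, -6], "twist": [0, 0, 0]}, {"gripper": 0, "dp": [-4, 0.5, -7], "twist": [0, 0, 0]}, {"gripper": 0, "dp": [-8, 1.1, -7], "twist": [0, 0, 0]}, {"gripper": 0, "dp": [-12, 1.6, -7], "twist": [0, 0, 0]}, {"gripper": 0, "dp": [-16, 2.1, -7], "twist": [0, 0, 0]}, {"gripper": 0, "dp": [-20, 2.6, -7], "twist": [0, 0, 0]}, {"gripper": 0, "dp": [-21.4, 2.7, -5], "twist": [0, 0, 0]}, {"gripper": 0, "dp": [-21.4, 2.7, -2], "twist": [0, 0, 0]}, {"gripper": 0, "dp": [-21.4, 2.7, -2], "twist": [0, 0, 0]}]'

```text
time_s: 13.45
position: [539.8, -274.9, 79.3]
tcp_rot: [[0.147, 0.989, -0.006], [0.989, -0.147, 0.003], [0.002, -0.007, -1.0]]
ft_force: [-0.1, 0.2, 0.1]
width: 0.6
gripper_force: 0.0
```

```bash
python3 -c "
from h import *
goto([542,-276.5,25])
w=shot('wrist','w7');cv2.imwrite('pics/c6.png',cv2.cvtColor(w['img'],cv2.COLOR_RGB2BGR))"
```

```text
t 13.45 pos [ 539.8 -274.9   79.3] F [-0.1  0.2  0.1] w 0.5621318981121868 lampY -232.0 lampX 27.7
dp cm [-0.137  0.281  5.423] twist [-0.0066 -0.0024 -0.0018]
[[0.15, 0.99, 0.0], [0.99, -0.15, 0.0], [0.0, 0.0, -1.0]]
```

View pics/c6.png

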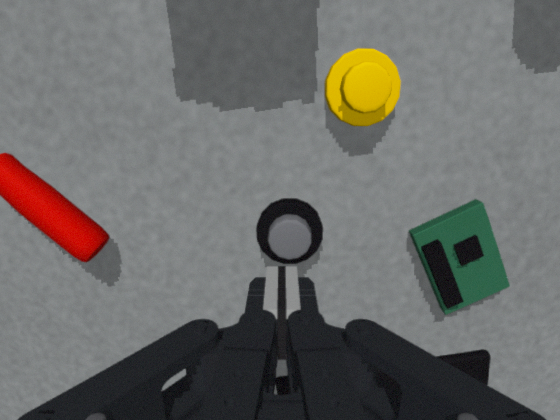

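The grey button is at (290,238) on its black base at (290,231), just ahead of the closed fingertip. The yellow one is at (364,87).

```bash
python3 -c "
from h import *
w=load('w7');p=onz(w,[(290,238)],22)[0];print(p,onz(w,[(290,231)],6)[0]);goto([p[0],p[1],25])"
```

```text
[ 544.21432587 -276.52685641   22.        ] [ 544.27884419 -278.00431394    6.        ]
t 13.5 pos [ 540.7 -274.8   81.5] F [-0.7  0.1  0.7] w -0.004728309664878469 lampY -231.8 lampX 28.7
dp cm [-0.125  0.392  5.65 ] twist [-0.0042 -0.0016 -0.001 ]
[[0.15, 0.99, 0.0], [0.99, -0.15, 0.0], [0.0, 0.0, -1.0]]
```

Call:
jog_arm --increments '[{"gripper": 0, "dp": [0, 0.2, 1], "twist": [0, 0, 0]}, {"gripper": 0, "dp": [0, 0.2, 2.2], "twist": [0, 0, 0]}, {"gripper": 0, "dp": [0, 0.2, 3.5], "twist": [0, 0, 0]}, {"gripper": 0, "dp": [0, 0.2, 4.5], "twist": [0, 0, 0]}, {"gripper": 0, "dp": [0, 0.2, 5.2], "twist": [0, 0, 0]}, {"gripper": 0, "dp": [0, 0.2, 5.5], "twist": [0, 0, 0]}, {"gripper": 0, "dp": [0, 0.2, 5.5], "twist": [0, 0, 0]}, {"gripper": 0, "dp": [0, 0.2, 5.5], "twist": [0, 0, 0]}, {"gripper": 0, "dp": [0, 0.2, 5.5], "twist": [0, 0, 0]}, {"gripper": 0, "dp": [0, 0.2, 5.5], "twist": [0, 0, 0]}]'

```text
time_s: 14.5
position: [544.6, -275.7, 28.8]
tcp_rot: [[0.145, 0.989, 0.001], [0.989, -0.145, -0.0], [-0.0, 0.001, -1.0]]
ft_force: [-0.2, -0.7, -0.5]
width: -0.2
gripper_force: 0.0
```

```bash
python3 -c "
from h import *
goto([544.2,-276.5,15.5])"
```

```text
t 14.5 pos [ 544.6 -275.7   28.8] F [-0.2 -0.7 -0.5] w -0.16976333436530075 lampY -232.1 lampX 32.7
dp cm [-0.086 -0.031  1.33 ] twist [ 0.0008  0.0003 -0.0003]
[[0.15, 0.99, 0.0], [0.99, -0.15, 0.0], [0.0, 0.0, -1.0]]
```

Call:
jog_arm --increments '[{"gripper": 0, "dp": [-0.1, 0, 0.3], "twist": [0, 0, 0]}, {"gripper": 0, "dp": [-0.1, 0, 0.6], "twist": [0, 0, 0]}, {"gripper": 0, "dp": [-0.1, 0, 0.8], "twist": [0, 0, 0]}, {"gripper": 0, "dp": [-0.1, 0, 1.0], "twist": [0, 0, 0]}, {"gripper": 0, "dp": [-0.1, 0, 1.2], "twist": [0, 0, 0]}, {"gripper": 0, "dp": [-0.1, 0, 1.3], "twist": [0, 0, 0]}, {"gripper": 0, "dp": [-0.1, 0, 1.35], "twist": [0, 0, 0]}, {"gripper": 0, "dp": [-0.1, 0, 1.35], "twist": [0, 0, 0]}, {"gripper": 0, "dp": [-0.1, 0, 1.35], "twist": [0, 0, 0]}, {"gripper": 0, "dp": [-0.1, 0, 1.35], "twist": [0, 0, 0]}]'

```text
time_s: 15.5
position: [544.3, -276.7, 16.0]
tcp_rot: [[0.146, 0.989, 0.001], [0.989, -0.146, -0.001], [-0.001, 0.001, -1.0]]
ft_force: [-2.9, -0.1, 9.4]
width: 0.0
gripper_force: 4.9
```

The force is 9.4 N at z = 16.0 (full travel takes 5 N), so the button is fully down. Retracting.

Call:
jog_arm --increments '[{"gripper": 0, "dp": [0, 0, -1], "twist": [0, 0, 0]}, {"gripper": 0, "dp": [0, 0, -3], "twist": [0, 0, 0]}, {"gripper": 0, "dp": [0, 0, -6], "twist": [0, 0, 0]}, {"gripper": 0, "dp": [0, 0, -10], "twist": [0, 0, 0]}, {"gripper": 0, "dp": [-2, -3, -13], "twist": [0, 0, 0]}, {"gripper": 0, "dp": [-4, -7, -15], "twist": [0, 0, 0]}, {"gripper": 0, "dp": [-6, -11, -15], "twist": [0, 0, 0]}, {"gripper": 0, "dp": [-8, -14, -15], "twist": [0, 0, 0]}, {"gripper": 0, "dp": [-8, -14, -15], "twist": [0, 0, 0]}, {"gripper": 0, "dp": [-8, -14, -15], "twist": [0, 0, 0]}]'

```text
time_s: 16.5
position: [393.5, -335.5, 165.1]
tcp_rot: [[0.147, 0.989, 0.001], [0.989, -0.147, 0.0], [0.0, 0.001, -1.0]]
ft_force: [0.1, 0.2, 0.0]
width: 0.1
gripper_force: 0.0
```

```bash
python3 -c "
from h import *
d=shot('top','top2');im=cv2.cvtColor(d['img'],cv2.COLOR_RGB2BGR)[165:245,250:420]
cv2.imwrite('pics/c7.png',cv2.resize(im,None,fx=4.7,fy=4.7,interpolation=cv2.INTER_CUBIC))
print(dep(d,[(400,215)]).round(1),observe()['ft_force'])"
```

```text
[[ 540.9 -275.2   23.3]] [-0.22034661  0.65807003  0.23971352]
```

View pics/c7.png

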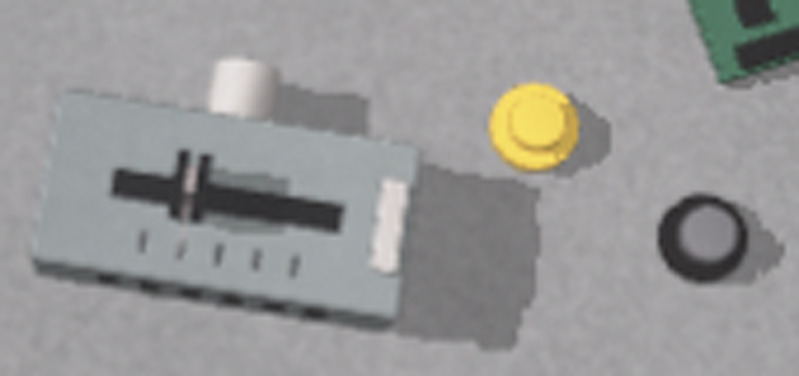

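The lever is in the third click, at (190,185) beside the notch at (182,250). The button is up at (710,233), and the hand is clear.

```bash
python3 -c "
from cell import *
print(job_done())"
```

```text
the job is handed in; nothing more can be done
None
```

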